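Lay a carving blank down and bed it against the bench hook

ROBOT

A 6-joint arm with a two-finger parallel gripper is mounted at the origin on the work surface. World frame = base frame: x ahead of the robot, y to its left, z up, the work surface at z = 0. Lengths are in m, angles in rad, forces in N, time in s.
With the tool pointing down it reaches from about 0.275 to 0.825 m from the base axis. Payload 4.9 kg.
Tool frame: the origin (TCP) lies midway between the tips of the shut fingers; the grasp point (between the pads) lies 19 mm behind it (bot.grip_depth is the distance from the TCP to the grasp point, in m); z points along the fingers, y is the line along which they close (so a half turn about z gives the same grasp; the last joint's range is limited). The gripper opens to 85 mm and grips with 20 to 120 N. Pads are 22 mm wide; open, the fingers measure 114 mm over their backs; the gripper's body (76 mm by 85 mm) begins 54 mm behind the grasp point. The pads swing forward as they close: fully open they stand 13 mm farther back than shut.
Start: joints at [-1.395, 0.326, -0.193, 1.052, 0, 1.437], TCP at [0.168, -0.524, 0.231] pointing down, gripper open.
Joint ranges: [-2.65, 2.65], [-0.97, 1.79], [-1.3, 1.35], [-1.93, 2.1], [-1.47, 1.37], [-3.14, 3.14]. Speed limits (rad/s): [2.57, 2.57, 3.14, 3.14, 3.14, 3.14].

INTERFACE

Orientations are given as a unit quaternion [w, x, y, z].
In Python, from cell import bot gives the robot as it stands. Calls block until the motion is done:
- bot.move_pose(position, orientation): joint-space move of the TCP to a pose.
- bot.move_linear(position, speed=0.15, rotation=None, until_force=None): straight line of the TCP; rotation=None keeps the orientation; speed is the mean speed in m/s. With until_force (N) it stops when the force on the tool has changed by that much, and returns True; else False.
- bot.goto_joints(angles): joint-space move.
- bot.set_gripper(opening, grasp_force=None): opening from 0.0 (shut) to 1.0 (fully open); grasp_force is the grip in N (None keeps the last); returns when the fingers have stopped.
- bot.wait(seconds).
- bot.solve_ik(position, orientation): joint angles nearest the present ones, or None.
- bot.camera(name): name is "scene" or "top"; returns the picture (384x512x3 uint8, red, green, blue); there is no depth.
- bot.calibration(name): a dict with "mtx" (3x3 intrinsics, pixels), "extrinsics" (4x4, takes a point from world to camera coordinates). Camera axes: x right, y down, z forward; pixel columns grow to the right and rows downward; lengths in m; the calibration is good to about 2 mm. A picture is of the moment at which its call begins. calibration takes no time and is no camera call.
A pose or a line that the arm cannot do raises bot.PlanningError and nothing moves.
- bot.close_job(): hands the job in; it is judged then, once.
Trained networks look in the newest picture that a camera, given by its name, has taken for a name from the list of things; names that differ only in an ending like _2 or _b are one class to them, and where a whole thing is asked for, a point or a joint stands for the part that bears it (a point fixed in the world has none). Each returns a list of dicts, best first, with "confidence" (0 to 1); they miss things now and then, are a little off and sometimes report something else, mostly with a low value. They report only what shows in the picture. A call takes as long as a camera call.
- bot.search_frame(camera, thing): "bbox" ([left, top, width, height] in pixels, round what is visible of it).
Readings, each from a call of its own:
- bot.read_clock(): time.
- bot.read_joint_positions(): joint angles.
- bot.read_joint_vel(): joint speeds.
- bot.read_joint_efforts(): joint torques, N m.
- bot.read_position(): TCP position.
- bot.read_tool_rot(): TCP orientation.
- bot.read_ft_force(): force on the tool from outside, world axes, zero at the start.
- bot.read_moment(): the same for the moment, N m.
- bot.read_gripper_width(): opening from 0.0 (shut) to 1.0 (fully open).
- bot.read_finger_force(): force on a finger pad.
Only numpy, scipy, OpenCV 4.12 (cv2) and the standard library are available. Lean on these libraries where they do the work, as an engineer would, in place of code of your own. Each camera call takes 0.05 s, during which the arm holds its last target. There are 200 camera calls.

TASK

The flat rectangular wooden blank stands on its end on the bench hook. Using pushes only, never picking it up, tip it over away from the robot so that it lies on its broad face on the hook's base with its top end towards the cleat (the raised bar at the far edge), then push it along until that end sits snug and square against the cleat. Leave the turned column beside it standing where it is, and do not disturb the other things on the bench.

Things in the scene. Friction and masses are not known exactly. Their poses are not given: they have to be found in the camera images.
- hook: Bench hook fixed to the bench: plywood base 280 (x) by 300 (y) mm, 12 mm thick, and a wooden cleat across its whole width at the far edge. Origin: centre of the base's underside, at bench level; x points away from the robot to the cleat, z up. The cleat's near face, which the blank goes against, is at x = +105 mm; cleat 35 mm thick, top at z = 45 mm. Place and yaw vary.
- blank: The blank: loose plain brown wooden block, 35 (x) by 90 (y) by 120 (z) mm, 0.13 to 0.27 kg. Origin: centre of the end it stands on; z runs along its length, x is normal to the broad faces, at first roughly towards the cleat. Stands in the left or right half of the hook, yawed up to 0.2 rad. Pushed high up it tips and, past 16 degrees, falls by itself; lying, it slides under less than 4 N.
- blank_center (a point): Centre of the blank, 60 mm along its z from the origin; 72 mm above the bench when it stands on the hook, 29.5 mm when it lies there on a broad face. Same axes as the blank.
- blank_top (a point): Centre of the blank's end that is the top at the start (120 mm along its z): the end that goes against the cleat. Same axes as the blank. If it meets the cleat askew, one corner can bind there by friction and straight pushes no longer square it; it is best turned square while it is pushed along.
- column: Small dark turned column standing on the hook in the other half from the blank, centre about 120 to 155 mm from the blank's: 105 mm tall, 52 mm across the foot, waisted. Loose; stays standing. Origin: centre of its foot, z up.
- mallet: Carver's round wooden mallet standing on its head on the bench, left (+y) of the hook: 200 mm tall, 84 mm across. Origin: centre of its underside.
- tin: Steel tin on the bench right (-y) of the hook by the cleat: 64 mm across, 75 mm tall. Origin: centre of its underside.
- chisel: Chisel lying on the bench right (-y) of the hook, about 250 mm long and 25 mm high, along the hook's x. Origin: on the bench under its middle.
- glue: White glue bottle standing at the left of the bench: 62 mm across, 190 mm tall. Origin: centre of its underside.
- offcut: Wooden offcut at the right of the bench: 60 x 45 mm, 85 mm tall. Origin: centre of its underside.
- brush: Brush lying at the right of the bench. Origin: on the bench under it.
- cup: Clear cup standing at the left of the bench: 80 mm across, 90 mm tall. Origin: centre of its underside.

How it is judged:
By the outcome, as a careful person would: the job done as asked, in the order asked, and still so for the second after the job is handed in, with the robot touching nothing.
It also fails if it takes over 51 s, if anything falls off the work surface, if the arm or the gripper's body presses on something with over 40 N, if the wrist force passes 120 N, or if a joint passes its speed limit or range.

## Working session

There is one attempt and no reset: what is moved stays moved. The work goes in short steps, each a Python script; the robot and the scene stay as the last script left them, time stands still between calls to the robot, and variables do not carry over. Pictures are saved under pics/ and viewed, at most 10 in all, crops included, and the job is handed in when it is done.

```bash
mkdir -p pics; ls
python3 - <<'E'
from cell import bot
import cv2
for n in("scene","top"):
    im=bot.camera(n); cv2.imwrite(f"pics/{n}0.png",im[:,:,::-1])
    c=bot.calibration(n); print(n,c["mtx"].tolist(),c["extrinsics"].round(4).tolist())
    for t in("hook","blank","column","mallet","tin","chisel"):
        print(t,[(([round(v) for v in d["bbox"]]),round(d["confidence"],2)) for d in bot.search_frame(n,t)[:2]])
a=cv2.imread("pics/scene0.png");b=cv2.imread("pics/top0.png")
cv2.imwrite("pics/both0.png",cv2.resize(cv2.vconcat([a,b]),None,fx=.75,fy=.75))
print(bot.read_clock())
E
```

```text
pics
scene [[377.52694530824454, 0.0, 252.40206566399274], [0.0, 377.52694530824454, 193.39739412412277], [0.0, 0.0, 1.0]] [[0.0497, 0.9986, -0.0206, -0.0177], [0.701, -0.0496, -0.7114, -0.306], [-0.7114, 0.0209, -0.7024, 1.6117], [0.0, 0.0, 0.0, 1.0]]
hook [([226, 182, 115, 82], 0.97)]
blank [([239, 173, 31, 40], 0.82)]
column [([288, 171, 16, 30], 0.78)]
mallet [([336, 163, 30, 57], 0.69)]
tin [([180, 248, 25, 30], 0.97), ([241, 171, 30, 39], 0.43)]
chisel [([210, 181, 16, 60], 0.6)]
top [[355.6131959426475, 0.0, 258.53963950002174], [0.0, 355.6131959426475, 190.79454653514244], [0.0, 0.0, 1.0]] [[-0.018, -0.9994, -0.0286, 0.0199], [-0.9851, 0.0226, -0.1706, 0.5467], [0.1712, 0.0251, -0.9849, 1.1265], [0.0, 0.0, 0.0, 1.0]]
hook [([184, 141, 102, 98], 0.87)]
blank [([248, 197, 28, 20], 0.9)]
column [([212, 205, 20, 18], 0.81)]
mallet [([148, 184, 37, 23], 0.85), ([303, 128, 19, 23], 0.26)]
tin [([302, 126, 19, 24], 0.79)]
chisel [([290, 168, 20, 74], 0.69)]
0.7
```

View pics/top0.png

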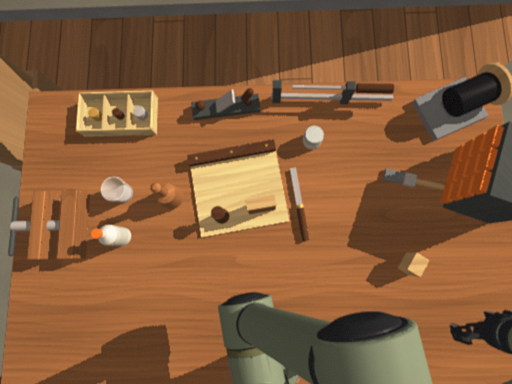

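View pics/scene0.png

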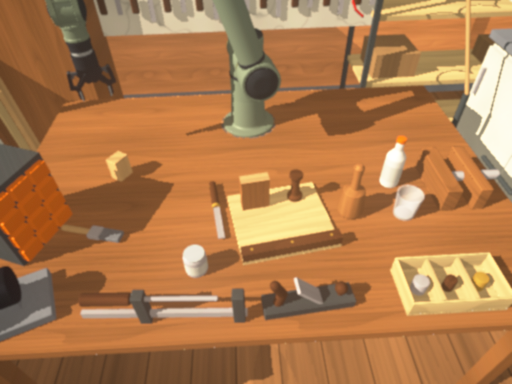

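The top view shows the hook at about (184–290, 141–238), with its cleat on the far (upper) edge. The blank is right of centre at (262, 205) and the column at (220, 214). The mallet is to the left, and the chisel and tin are to the right. I'll zoom in to measure corners.

Run:
```python
import cv2
a=cv2.imread("pics/top0.png")[135:245,180:315]; b=cv2.imread("pics/scene0.png")[160:270,205:345]
a=cv2.resize(a,(675,550),interpolation=cv2.INTER_CUBIC); b=cv2.resize(b,(770,605)[0:2],interpolation=cv2.INTER_CUBIC)
cv2.imwrite("pics/topz.png",a); cv2.imwrite("pics/scz.png",cv2.resize(b,(700,550)))
```

```text
(no output)
```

View pics/topz.png

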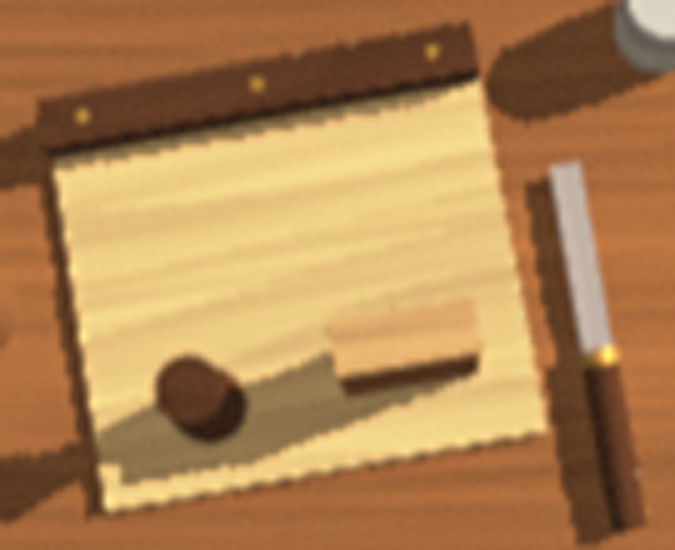

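View pics/scz.png

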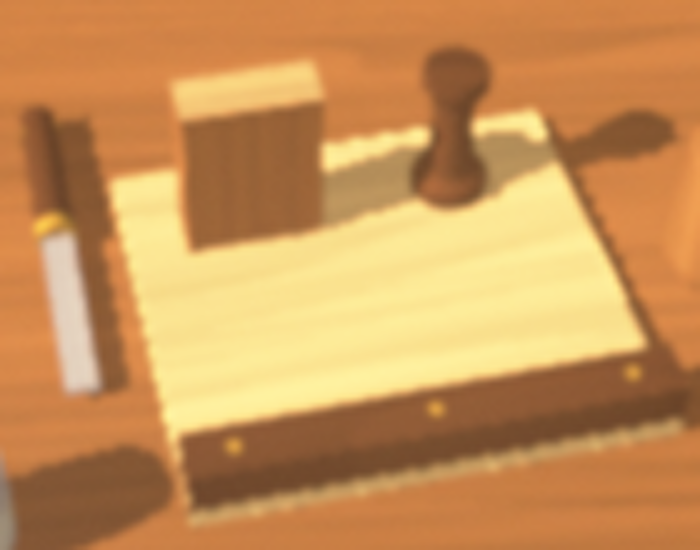

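```bash
cat > h.py <<'E'
import numpy as np, cv2
from scipy.optimize import least_squares
from cell import bot
OFF={"top":(180,135),"scene":(205,160)}
def proj(cam,P):
    c=bot.calibration(cam); E=np.array(c["extrinsics"])
    q=(np.asarray(P)@E[:3,:3].T+E[:3,3])@np.array(c["mtx"]).T
    return q[:,:2]/q[:,2:]
def pl(p,L,z0=0):
    c,s=np.cos(p[2]),np.sin(p[2]); L=np.asarray(L,float)
    return np.c_[p[0]+c*L[:,0]-s*L[:,1],p[1]+s*L[:,0]+c*L[:,1],L[:,2]+z0]
def fit(d,z0,x0,off=OFF):
    def f(p):
        return np.concatenate([(proj(k,pl(p,[e[0] for e in v],z0))-(np.array([e[1] for e in v])/5+off[k]-.4)).ravel() for k,v in d.items()])
    r=least_squares(f,x0,loss="soft_l1"); return r.x,f(r.x)
def unproj(cam,uv,z):
    c=bot.calibration(cam);E=np.array(c["extrinsics"]);R,t=E[:3,:3],E[:3,3]
    d=R.T@np.linalg.solve(c["mtx"],[uv[0],uv[1],1]);o=-R.T@t
    return o+d*(z-o[2])/d[2]
E
python3 - <<'E'
from h import *
np.set_printoptions(precision=4,suppress=True)
H={"top":[((-.14,.15,.012),(104,512)),((-.14,-.15,.012),(549,430)),((.14,.15,.045),(38,100)),((.14,-.15,.045),(470,22))],
"scene":[((-.14,-.15,.012),(108,180)),((-.14,.15,.012),(540,108)),((.105,-.15,.045),(178,436)),((.105,.15,.045),(648,347))]}
h,r=fit(H,0,[.5,0,.1]);print("hook",h,r.round(1))
B={"top":[((-.0175,.045,.12),(340,376)),((-.0175,-.045,.12),(478,352)),((.0175,.045,.12),(325,322)),((.0175,-.045,.12),(472,298)),((-.0175,.045,0),(345,395)),((-.0175,-.045,0),(478,372))],
"scene":[((-.0175,-.045,.12),(172,82)),((-.0175,.045,.12),(315,62)),((.0175,.045,.12),(325,100)),((.0175,-.045,.12),(183,122)),((.0175,-.045,0),(192,250)),((.0175,.045,0),(323,227))]}
b,r=fit(B,.012,[.5,0,.1]);print("blank",b,r.round(1))
R=np.array([[np.cos(h[2]),np.sin(h[2])],[-np.sin(h[2]),np.cos(h[2])]])
print("blank in hook",R@(b[:2]-h[:2]),b[2]-h[2])
for k in H:
  print(k,"hook px",((proj(k,pl(h,[e[0] for e in H[k]]))-OFF[k]+.4)*5).round(0).tolist())
C=[unproj("scene",(205+455/5-.4,160+50/5-.4),.117)[:2],unproj("scene",(205+449/5,160+190/5),.02)[:2],unproj("top",(180+190/5,135+385/5),.10)[:2]]
for c in C: print("col",c,R@(c-h[:2]))
E
```

```text
hook [0.5647 0.079  0.1591] [ 0.6 -0.6 -0.2 -0.2 -0.3 -0.5  0.4 -0.7  0.6 -0.5 -1.1  0.1 -0.5 -1.4
  4.2 -1.5]
blank [0.499  0.0019 0.1502] [-1.  -0.1  0.7 -0.3  0.2 -0.5 -0.2 -0.8  0.2  0.3 -0.   0.4  0.1 -0.4
 -0.2 -0.7  0.3 -0.9 -0.1 -0.9 -0.4  0.4  0.3  0.6]
blank in hook [-0.0771 -0.0657] -0.008822696153192727
top hook px [[107.0, 509.0], [548.0, 429.0], [36.0, 97.0], [472.0, 19.0]]
scene hook px [[111.0, 177.0], [534.0, 108.0], [175.0, 429.0], [669.0, 340.0]]
col [0.4562 0.1359] [-0.0981  0.0734]
col [0.4881 0.1348] [-0.0668  0.0673]
col [0.4734 0.1354] [-0.0812  0.0702]
```

The blank stands at hook (−77, −66) mm and is nearly square to it. The column is about 136 mm away, which agrees with the task sheet. Next I'll tip the blank with both half-open fingers pushing high on its near face.

```bash
cat >> h.py <<'E'
HOOK=np.array([.5647,.079,.1591])
def w(x,y,z,h=HOOK): return pl(h,[(x,y,z)])[0]
def quat(yaw,flip): # tool z down; flip=0: tool x along +hook x, 1: along -hook x
    a=yaw+np.pi*flip; return [0,float(np.cos(a/2)),float(np.sin(a/2)),0.]
E
python3 - <<'E'
from h import *
H={"top":[((-.14,.15,.012),(104,512)),((-.14,-.15,.012),(549,430)),((.14,.15,.045),(38,100)),((.14,-.15,.045),(470,22))],
"scene":[((-.14,-.15,.012),(108,180)),((-.14,.15,.012),(540,108)),((.105,-.15,.045),(178,436))]}
h,r=fit(H,0,[.5,0,.1]);print("hook",h,r.round(1))
open("hook.txt","w").write(" ".join(map(str,h)))
js=[]
for f in(0,1):
    j=bot.solve_ik(w(-.15,-.066,.25,h),quat(h[2],f)); print(f,None if j is None else np.round(j,2))
    js.append(9 if j is None else abs(j[5]))
f=int(np.argmin(js)); q=quat(h[2],f); print("flip",f)
bot.set_gripper(.45)
bot.move_pose(w(-.15,-.066,.25,h),q)
bot.move_linear(w(-.15,-.066,.116,h),.15)
hit=bot.move_linear(w(-.085,-.066,.116,h),.04,until_force=1.0)
p=bot.read_position(); print("contact",hit,p,bot.read_ft_force(),bot.read_clock(),h)
cv2.imwrite("pics/top1.png",bot.camera("top")[:,:,::-1]);cv2.imwrite("pics/scene1.png",bot.camera("scene")[:,:,::-1])
a=[cv2.resize(cv2.imread(f"pics/{n}1.png")[v:v+110,u:u+140],(400,314)) for n,u,v in(("top",180,135),("scene",205,160))]
cv2.imwrite("pics/z1.png",cv2.hconcat(a))
E
```

```text
hook [0.56426238 0.07970145 0.16196724] [ 0.5 -0.3 -0.3 -0.2 -0.6 -0.2  0.1 -0.7  0.7 -0.5 -1.1 -0.1 -0.2 -1.4]
0 [-0.2   0.08 -0.45  1.03  0.    2.78]
1 [-0.2   0.08 -0.45  1.03  0.   -0.36]
flip 1
contact False [0.49080821 0.00085099 0.11599469] [-0.37476346 -0.2157587  -0.14310914] 6.1083 [0.56426238 0.07970145 0.16196724]
```

View pics/z1.png

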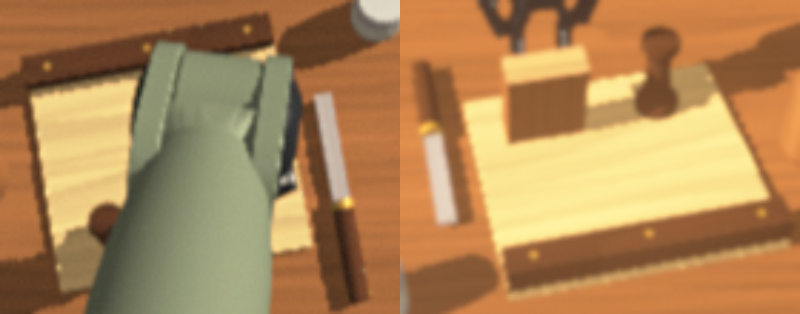

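The scene crop shows the blank's foot still in place at (510–585, 140). Its top has shifted forward, so it is tilting squarely, close to the balance point, without enough force to trip the threshold. I'll keep pushing.

Run:
```python
from h import *
h=np.loadtxt("hook.txt")
bot.move_linear(w(-.05,-.066,.116,h),.05)
bot.wait(.6)
bot.move_linear(w(-.16,-.066,.15,h),.2)
bot.move_linear(w(-.19,-.066,.27,h),.25)
print(bot.read_position(),bot.read_clock())
cv2.imwrite("pics/top2.png",bot.camera("top")[:,:,::-1]);cv2.imwrite("pics/scene2.png",bot.camera("scene")[:,:,::-1])
for n in("top","scene"):
  for t in("blank","column"): print(n,t,[(([round(v) for v in d["bbox"]]),round(d["confidence"],2)) for d in bot.search_frame(n,t)[:1]])
a=[cv2.resize(cv2.imread(f"pics/{n}2.png")[v:v+120,u:u+80],(400,600),interpolation=cv2.INTER_CUBIC) for n,u,v in(("top",220,135),("scene",225,160))]
cv2.imwrite("pics/z2.png",cv2.hconcat(a))
```

```text
[ 0.38788087 -0.01601135  0.26912602] 9.025
top blank [([239, 165, 33, 30], 0.57)]
top column [([240, 161, 30, 33], 0.57)]
scene blank [([242, 200, 36, 41], 0.76)]
scene column [([285, 172, 21, 29], 0.93)]
```

View pics/z2.png

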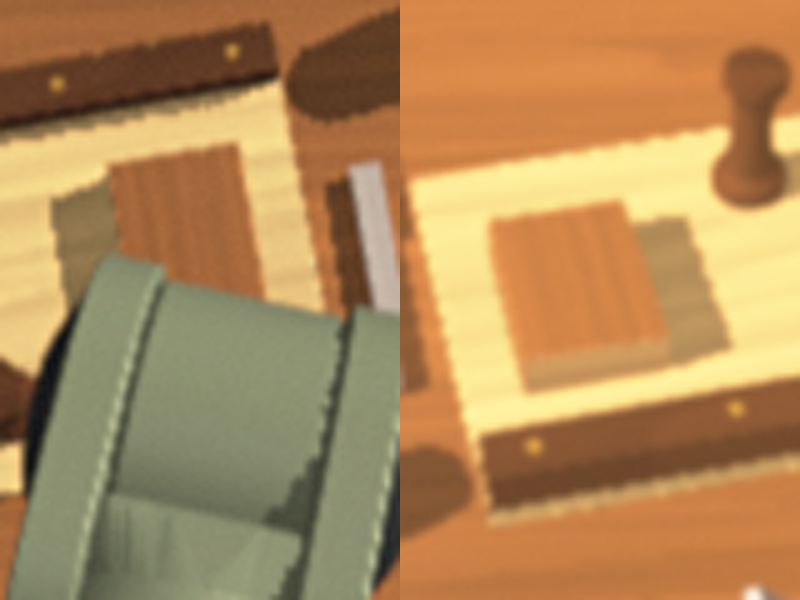

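The blank now lies flat, with its top end towards the cleat and a gap left to close. In the scene crop its top face has corners at (88, 218), (225, 203), (267, 340) and (127, 363). The column is still standing. I'll measure the blank's yaw and push with both fingers.

Run:
```python
from h import *
h=np.loadtxt("hook.txt")
B={"scene":[((-.06,-.045,.047),(88,218)),((-.06,.045,.047),(225,203)),((.06,-.045,.047),(127,363)),((.06,.045,.047),(267,340)),((.06,-.045,.012),(127,392)),((.06,.045,.012),(267,363))],
"top":[((.06,.045,.047),(107,165)),((.06,-.045,.047),(238,145))]}
b,r=fit(B,0,[.55,0,.16],{"scene":(225,160),"top":(220,135)})
c,s=np.cos(h[2]),np.sin(h[2]);d=b[:2]-h[:2];x,y,t=c*d[0]+s*d[1],-s*d[0]+c*d[1],b[2]-h[2]
print("lying in hook",x,y,t,r.round(1))
assert abs(x)<.03 and abs(y+.066)<.015 and abs(t)<.1
# descend behind it
bot.move_linear(w(x-.06-.055,y,.10,h),.25)
bot.move_linear(w(x-.06-.055,y,.021,h),.15,until_force=8)
print(bot.read_position())
hit=bot.move_linear(w(.105-.12-.005,y,.021,h),.04,until_force=9)
p=bot.read_position();d=p[:2]-h[:2];print(hit,"tcp in hook",c*d[0]+s*d[1],-s*d[0]+c*d[1],bot.read_ft_force(),bot.read_clock())
cv2.imwrite("pics/top3.png",bot.camera("top")[:,:,::-1]);cv2.imwrite("pics/scene3.png",bot.camera("scene")[:,:,::-1])
a=[cv2.resize(cv2.imread(f"pics/{n}3.png")[v:v+120,u:u+80],(400,600),interpolation=cv2.INTER_CUBIC) for n,u,v in(("top",220,135),("scene",225,160))]
cv2.imwrite("pics/z3.png",cv2.hconcat(a))
```

```text
lying in hook 0.001195298376045097 -0.06767240968726017 -0.010578961725440733 [-0.2 -0.5 -0.1 -1.9 -0.7 -1.1  0.8 -1.5 -0.4  0.5  0.4  1.3 -0.2 -0.5
  0.1 -1.1]
[ 0.46355571 -0.0056033   0.02199591]
True tcp in hook -0.025425304850224574 -0.0674470996190684 [-0.08072033  0.38790313  0.93850939] 12.9333
```

View pics/z3.png

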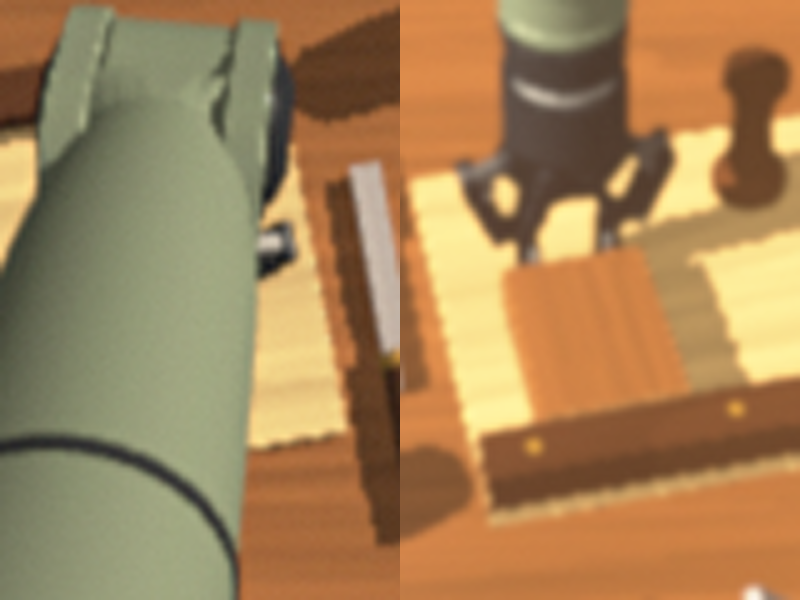

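The push ended in a force stop with the finger faces at about −14.5 mm, where −15 mm is expected with the blank against the cleat. The scene view shows the blank's end meeting the cleat line at (535–690, 415–390). I'll press once more slowly to seat it, then retract and check.

Run:
```python
from h import *
h=np.loadtxt("hook.txt");c,s=np.cos(h[2]),np.sin(h[2])
def tcp():
    d=bot.read_position()[:2]-h[:2]; return (c*d[0]+s*d[1]).round(4),(-s*d[0]+c*d[1]).round(4)
y=-.0677
hit=bot.move_linear(w(-.012,y,.021,h),.01,until_force=14)
print(hit,tcp(),bot.read_ft_force().round(2),bot.read_moment().round(2))
bot.move_linear(w(-.09,y,.021,h),.15)
bot.move_linear(w(-.11,y,.2,h),.25)
bot.move_pose(np.array([.30,-.35,.27]),quat(h[2],1))
print(bot.read_clock())
cv2.imwrite("pics/top4.png",bot.camera("top")[:,:,::-1]);cv2.imwrite("pics/scene4.png",bot.camera("scene")[:,:,::-1])
a=[cv2.resize(cv2.imread(f"pics/{n}4.png")[v:v+120,u:u+80],(400,600),interpolation=cv2.INTER_CUBIC) for n,u,v in(("top",205,135),("scene",225,160))]
cv2.imwrite("pics/z4.png",cv2.hconcat(a))
```

```text
True (np.float64(-0.0256), np.float64(-0.0671)) [-0.28 -0.23 -0.26] [ 0.02 -0.03  0.01]
16.6167
```

View pics/z4.png

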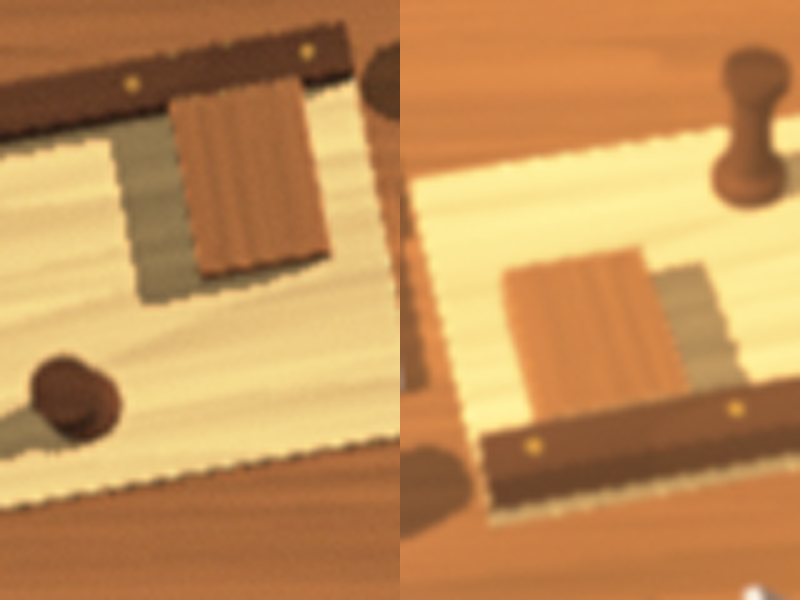

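After retracting, the top view shows the blank's end against the cleat at (170–305, 105–85), and the column has not moved. To rule out a sub-millimetre skew from my hook-yaw estimate, I'll nudge each side of the near end lightly with shut fingers. Each nudge can only close a gap.

Run:
```python
from h import *
h=np.loadtxt("hook.txt");c,s=np.cos(h[2]),np.sin(h[2])
def tcp():
    d=bot.read_position()[:2]-h[:2]; return (c*d[0]+s*d[1]).round(4),(-s*d[0]+c*d[1]).round(4)
bot.set_gripper(0.)
bot.move_pose(w(-.10,-.067,.2,h),quat(h[2],1))
for y in(-.037,-.097,-.067):
    bot.move_linear(w(-.06,y,.15 if y==-.037 else .027,h),.25)
    bot.move_linear(w(-.06,y,.027,h),.15)
    bot.move_linear(w(-.033,y,.027,h),.1,until_force=10)
    hit=bot.move_linear(w(-.018,y,.027,h),.012,until_force=9)
    print(hit,tcp()); bot.move_linear(w(-.06,y,.027,h),.15)
bot.move_linear(w(-.11,-.067,.2,h),.25)
bot.move_pose(np.array([.30,-.35,.27]),quat(h[2],1))
print(bot.read_clock())
cv2.imwrite("pics/top5.png",bot.camera("top")[:,:,::-1]);cv2.imwrite("pics/scene5.png",bot.camera("scene")[:,:,::-1])
a=[cv2.resize(cv2.imread(f"pics/{n}5.png")[v:v+120,u:u+80],(400,600),interpolation=cv2.INTER_CUBIC) for n,u,v in(("top",205,135),("scene",225,160))]
cv2.imwrite("pics/z5.png",cv2.hconcat(a))
for n in("top","scene"):
    for t in("mallet","tin","chisel","column","blank"): print(n,t,[[round(v) for v in d["bbox"]] for d in bot.search_frame(n,t)[:1]])
```

```text
True (np.float64(-0.0254), np.float64(-0.0368))
True (np.float64(-0.0255), np.float64(-0.0968))
True (np.float64(-0.0256), np.float64(-0.0668))
28.3917
top mallet [[149, 185, 36, 22]]
top tin [[302, 126, 21, 26]]
top chisel [[289, 169, 20, 75]]
top column [[212, 208, 18, 15]]
top blank []
scene mallet [[336, 163, 30, 57]]
scene tin [[182, 249, 24, 31]]
scene chisel [[208, 182, 18, 61]]
scene column [[286, 172, 19, 28]]
scene blank [[246, 208, 36, 40]]
```

View pics/z5.png

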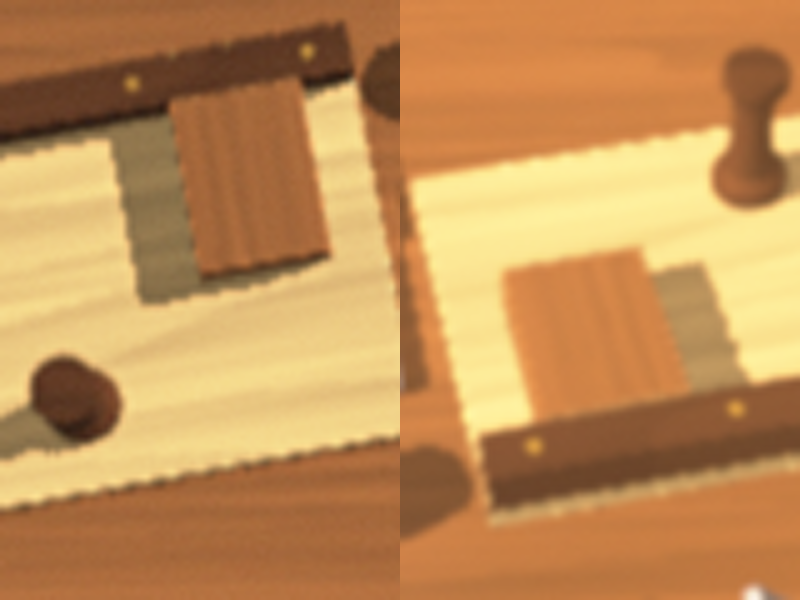

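Both sides of the near end stop at the same depth (−25.4 and −25.5 mm), so the blank is square and snug. The pictures show the blank flush at the cleat (170–305, 105–85), the column in place, and the mallet, tin and chisel where they started.

```bash
python3 -c "
from cell import bot
print(bot.close_job())"
```

```text
the job is handed in; nothing more can be done
None
```

I tipped the blank over with pushes only and slid it snug and square against the cleat, with the column still standing and the mallet, tin and chisel where they were; the job was handed in at about 29 s.

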